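# Find the rocking corner of the stencil plate and shim it

## Task

The square stencil plate on the printing jig rocks at one corner. Press its corners one after another with a fingertip, lightly, to find the one that gives, let go, then press that corner's shim leaf (the raised strip beside it) down flat. Leave the other three leaves up and the plate lying level in its place, do not pick anything up, and leave the jars and tools on the table alone.

Things in the scene. Friction and masses are not known exactly. Their poses are not given: they have to be found in the camera images.
- jig: fixed plywood jig board, 190 mm (its x) x 310 mm (its y) x 20 mm high on the table, turned a little; origin at the centre of its underside, z up. Its own -x side is the near side, +y the left side. Low wooden stops (up to 36 mm above the table) stand at the middle of the plate's four edges
- plate: loose square aluminium stencil plate 180 x 180 x 6 mm, about 0.7 kg, with a wheel pattern; it lies level on a middle pedestal of 34 mm radius and on a hidden steel packer near each corner, its top 38 mm above the table. Three packers fit; one, under any of the corners, is 3 mm too thin, so that corner sinks 3 to 4 mm when pressed with some 4 N and comes back when let go; the other corners do not give. Origin at the centre of its underside, z up
- corner_near_left (a point): point on the plate's top, 18 mm in from both edges at its near left corner: the place to press that corner
- corner_near_right (a point): point on the plate's top, 18 mm in from both edges at its near right corner: the place to press that corner
- corner_far_left (a point): point on the plate's top, 18 mm in from both edges at its far left corner: the place to press that corner
- corner_far_right (a point): point on the plate's top, 18 mm in from both edges at its far right corner: the place to press that corner
- leaf_near_left (a joint): shim leaf of the near left corner, a hinged steel strip 26 mm wide (jig x), 48 mm long (jig y), 3 mm thick, lying outside the plate's left edge. Hinge at its inner end, 100 mm from the jig's centre line and 23 mm above the table; the outer end stands up. 0 = raised as at the start, 0.35 rad = flat on the board, its top then 24.5 mm above the table; stiff (about 5 to 8 N at its pad), stays where it is left. Pressed flat it jacks up the packer of its own corner by 3 mm
- pad_near_left (a point): point on the top face of the near left shim leaf, 30 mm out from its hinge (48 mm strip), the place to press it; moves with the leaf, about 35 mm above the table when raised, 10 mm lower when flat
- leaf_near_right (a joint): shim leaf of the near right corner, a hinged steel strip 26 mm wide (jig x), 48 mm long (jig y), 3 mm thick, lying outside the plate's right edge. Hinge at its inner end, 100 mm from the jig's centre line and 23 mm above the table; the outer end stands up. 0 = raised as at the start, 0.35 rad = flat on the board, its top then 24.5 mm above the table; stiff (about 5 to 8 N at its pad), stays where it is left. Pressed flat it jacks up the packer of its own corner by 3 mm
- pad_near_right (a point): point on the top face of the near right shim leaf, 30 mm out from its hinge (48 mm strip), the place to press it; moves with the leaf, about 35 mm above the table when raised, 10 mm lower when flat
- leaf_far_left (a joint): shim leaf of the far left corner, a hinged steel strip 26 mm wide (jig x), 48 mm long (jig y), 3 mm thick, lying outside the plate's left edge. Hinge at its inner end, 100 mm from the jig's centre line and 23 mm above the table; the outer end stands up. 0 = raised as at the start, 0.35 rad = flat on the board, its top then 24.5 mm above the table; stiff (about 5 to 8 N at its pad), stays where it is left. Pressed flat it jacks up the packer of its own corner by 3 mm
- pad_far_left (a point): point on the top face of the far left shim leaf, 30 mm out from its hinge (48 mm strip), the place to press it; moves with the leaf, about 35 mm above the table when raised, 10 mm lower when flat
- leaf_far_right (a joint): shim leaf of the far right corner, a hinged steel strip 26 mm wide (jig x), 48 mm long (jig y), 3 mm thick, lying outside the plate's right edge. Hinge at its inner end, 100 mm from the jig's centre line and 23 mm above the table; the outer end stands up. 0 = raised as at the start, 0.35 rad = flat on the board, its top then 24.5 mm above the table; stiff (about 5 to 8 N at its pad), stays where it is left. Pressed flat it jacks up the packer of its own corner by 3 mm
- pad_far_right (a point): point on the top face of the far right shim leaf, 30 mm out from its hinge (48 mm strip), the place to press it; moves with the leaf, about 35 mm above the table when raised, 10 mm lower when flat
- jar_on_jig: small amber glass jar with a white cap, 38 mm across, 42 mm tall, standing on the jig board between its two left leaves; leave it alone. Origin at its underside
- stamp: small wooden hand stamp, 34 mm square, 43 mm tall with its knob, standing on the jig board between its two right leaves; leave it alone. Origin at its underside
- jar_a: white paint jar, 42 mm across, 50 mm tall, beside the jig; leave it alone. Origin at its underside
- jar_b: amber paint jar, 42 mm across, 50 mm tall, beyond the jig; leave it alone. Origin at its underside
- brush: paint brush about 160 mm long, lying beside the jig; leave it alone
- block: cork block 50 x 35 x 30 mm, beyond the jig; leave it alone. Origin at its underside
- mug: white mug, 72 mm across, 85 mm tall; leave it alone. Origin at its underside

How it is judged:
By the outcome, as a careful person would: the job done as asked, in the order asked, and still so for the second after the job is handed in, with the robot touching nothing.
It also fails if it takes over 59 s, if anything falls off the work surface, if the arm or the gripper's body presses on something with over 40 N, if the wrist force passes 120 N, or if a joint passes its speed limit or range.

## Robot

A 6-joint arm with a two-finger parallel gripper is mounted at the origin on the work surface. World frame = base frame: x ahead of the robot, y to its left, z up, the work surface at z = 0. Lengths are in m, angles in degrees, forces in N, time in s.
With the tool pointing down it reaches from about 0.3 to 0.75 m from the base axis. Payload 8.5 kg.
Tool frame: the origin (TCP) lies between the finger pads; the fingertips stand env.finger_overhang ahead of it and the grasp point (between the pads) lies 2 mm behind it (env.finger_overhang is the distance from the TCP to the fingertips, in m); z points along the fingers, y is the line along which they close (so a half turn about z gives the same grasp; the last joint's range is limited). The gripper opens to 85 mm and grips with 20 to 120 N. Pads are 22 mm wide; open, the fingers measure 114 mm over their backs; the gripper's body (76 mm by 85 mm) begins 54 mm behind the grasp point. The pads swing forward as they close: fully open they stand 13 mm farther back than shut.
Start: joints at [-12.336, 21.807, 74.336, -0, 83.858, -12.336], TCP at [0.55, 0, 0.248] pointing down, gripper open.
Joint ranges: [-178.18, 178.18], [-50.72, 133.34], [12.68, 142.11], [-81.47, 261.47], [9.98, 163.14], [-165.26, 165.26]. Speed limits (degrees/s): [136.94, 136.94, 180, 180, 180, 180].

## Interface

Orientations are given as a 3x3 rotation matrix whose columns are the frame's x, y, z axes.
In Python, from rig import env gives the robot as it stands. The module is installed in compiled form; this text tells all that it offers.
- The arm moves only by the tool jog_arm, never from a script. Its arguments are lists of equal length, an entry for each row: "hand": the finger opening in m, from 0 to 0.0854; "travel": the shift along the world's x, y, z in m, a list of three; "yaw": the turn about the world's z in rad. A call has exactly 5 rows; each row shifts and turns the commanded pose from where the row before left it; what a row does not reach is not made up. A row lasts 1/8 s, in which the tool goes at most 62.5 mm and 10.7 degrees, less where a joint would pass 70% of its speed; a pose out of reach is approached as far as the arm can. A call is refused whole if a number of a shift passes 0.0625 or a number of a turn 0.188, either way. A call with a gripper value outside its range is refused whole. The fingers move at their own pace and stop on an object; "grip_force" is the grip in N (left out, the last holds). Time passes only in rows, so rows that do not move let the fingers close, or fill a call up. It gives the time, the measured TCP pose, the force, the opening and the grip force at its end, in the units of the state.
- env.observe(): the state, without advancing time (a new reading comes with each control period).
- env.get_image(name): name is "scene" or "side" or "wrist"; returns the picture (480x640x3 uint8, red, green, blue); there is no depth.
- env.calibration(name): a dict with "fx", "fy", "cx", "cy" (pixels), "position" and "rotation" of the camera in the world; the wrist camera has in their place "hand_eye" (4x4, takes a point from camera to tool coordinates, whose origin is the TCP and whose axes are the flange's). Camera axes: x right, y down, z forward; pixel columns grow to the right and rows downward; lengths in m; the calibration is good to about 2 mm. A picture is of the moment at which its call begins: read the wrist's pose just before it. calibration takes no time and is no camera call.
- env.close_job(): hands the job in; it is judged then, once.
The state is a dict: "time_s": time; "q": joint angles; "qvel": joint speeds; "joint_efforts": joint torques, N m; "position": TCP position; "tool_rot": TCP orientation; "ft_force": force on the tool from outside, world axes, zero at the start; "wrist_torque": the same for the moment, N m; "grip_width": finger opening in m; "gripper_force": force on a finger pad.
Only numpy, scipy, OpenCV 4.12 (cv2) and the standard library are available. Lean on these libraries where they do the work, as an engineer would, in place of code of your own. Each camera call takes 0.05 s, during which the arm holds its last target. There are 200 camera calls.

## Working session

There is one attempt and no reset: what is moved stays moved. The work goes in short steps, Python scripts to look and compute and a tool call to move; the robot and the scene stay as the last step left them, time stands still between calls to the robot, and variables do not carry over. Pictures are saved under pics/ and viewed, at most 10 in all, crops included, and the job is handed in when it is done.

Besides the shell and the picture viewer there is one more tool, called after "Request:" in YAML: its name, and indented under it one key for each argument. jog_arm: Moves the arm, as the interface text tells. Its arguments: {"type":"object","properties":{"hand":{"type":"array"},"travel":{"type":"array"},"yaw":{"type":"array"},"grip_force":{"type":"number"}},"required":["hand","travel","yaw"]}

```bash
mkdir -p pics
python3 - <<'E'
from rig import env
import cv2
s=env.observe();print(s['time_s'],s['position'],s['tool_rot'],s['ft_force'],s['grip_width'],env.finger_overhang)
for n in('scene','wrist'):
    print(n,env.calibration(n)); cv2.imwrite(f'pics/{n}0.png',env.get_image(n)[:,:,::-1])
E
```

```text
0.0 [5.49734672e-01 4.81776002e-05 2.47705134e-01] [[ 4.04435951e-05  9.99998944e-01 -1.45256070e-03]
 [ 9.99999943e-01 -3.99562957e-05  3.35503573e-04]
 [ 3.35445180e-04 -1.45257419e-03 -9.99998889e-01]] [ 0.33462742 -0.89915477 -0.37449825] 0.08556897054538924 0.017
scene {'fx': 571.8792594475499, 'fy': 571.8792594475499, 'cx': 323.27327331835113, 'cy': 244.13715296676895, 'position': array([1.38729108, 0.05676436, 0.79150166]), 'rotation': array([[ 0.01183394,  0.67594288, -0.73685899],
       [ 0.9998375 ,  0.00202306,  0.01791319],
       [ 0.013599  , -0.73695124, -0.6758091 ]])}
wrist {'fx': 410.55849566923405, 'fy': 410.55849566923405, 'cx': 314.949303552899, 'cy': 237.1270750174885, 'hand_eye': array([[ 1.90495470e-03, -9.61019026e-01, -2.76475682e-01,
         7.06888090e-02],
       [ 9.99997925e-01,  1.63104425e-03,  1.22067221e-03,
         3.45609723e-04],
       [-7.22145147e-04, -2.76477434e-01,  9.61020139e-01,
        -1.25409510e-01],
       [ 0.00000000e+00,  0.00000000e+00,  0.00000000e+00,
         1.00000000e+00]])}
```

View pics/scene0.png

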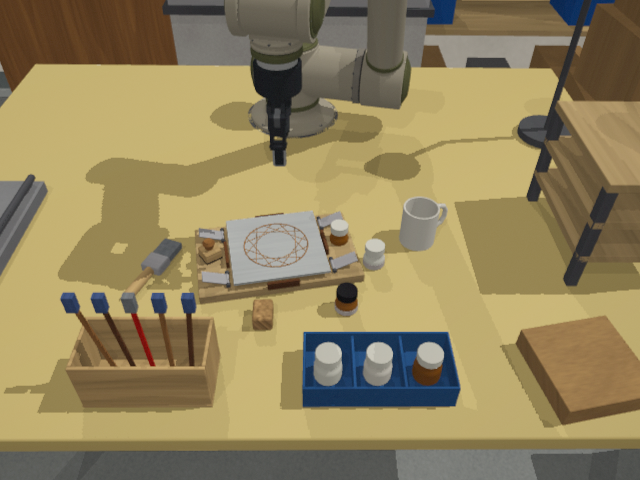

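View pics/wrist0.png

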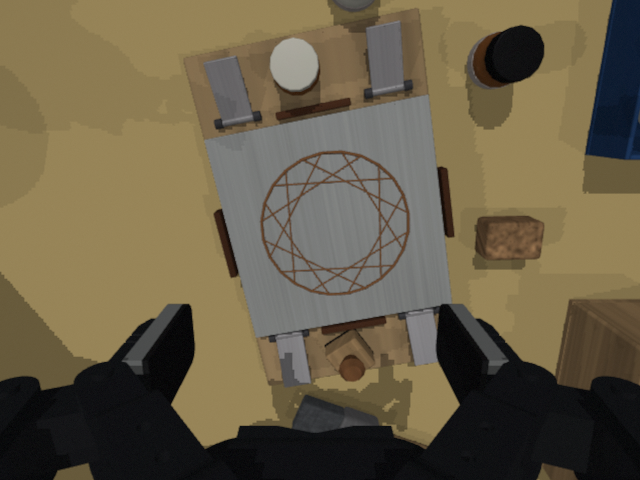

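The scene view shows the jig with plate and jars. In the wrist view, right is +x (far) and up is +y (left). Plate corners are NL (206,140), FL (428,96), NR (258,336) and FR (452,308). Leaves are at NL (230,90), FL (386,58), NR (293,360) and FR (422,337).

```bash
cat > h.py <<'E'
import numpy as np, cv2
from rig import env
def cast(uv,z,s,c):
    T=c['hand_eye'];R=s['tool_rot'];p=s['position']
    o=R@T[:3,3]+p
    uv=np.atleast_2d(uv).astype(float)
    d=np.c_[(uv[:,0]-c['cx'])/c['fx'],(uv[:,1]-c['cy'])/c['fy'],np.ones(len(uv))]@(R@T[:3,:3]).T
    return o+d*((z-o[2])/d[:,2])[:,None]
E
python3 - <<'E'
from h import *
s=env.observe();c=env.calibration('wrist')
im=cv2.imread('pics/wrist0.png');hsv=cv2.cvtColor(im,cv2.COLOR_BGR2HSV)
m=((hsv[...,1]<45)&(hsv[...,2]>110)).astype(np.uint8)*255
m=cv2.morphologyEx(m,cv2.MORPH_CLOSE,np.ones((9,9)))
m=cv2.morphologyEx(m,cv2.MORPH_OPEN,np.ones((45,45)))
cs,_=cv2.findContours(m,cv2.RETR_EXTERNAL,cv2.CHAIN_APPROX_NONE)
k=min(cs,key=lambda k:abs(cv2.pointPolygonTest(k,(335,220),True)*0+ (np.linalg.norm(k.mean((0,1))-[335,220]))))
P=cast(k[:,0],.038,s,c)[:,:2].astype(np.float32)
r=cv2.minAreaRect(P*1000);print('rect',r);print(cv2.boxPoints(r))
v=cast([[206,140],[428,96],[452,308],[258,336]],.038,s,c)[:,:2];print('hand corners NL FL FR NR',v.round(4),v.mean(0))
print('sides',np.linalg.norm(v-np.roll(v,1,0),axis=1))
# ring centre & leaf outer ends(z~.039) and hinges(z .023)
print('ring',cast([[335,222]],.038,s,c))
print('outer',cast([[222,60],[384,24],[420,363],[296,384]],.040,s,c).round(4))
print('hinge',cast([[238,120],[388,90],[419,313],[289,336]],.025,s,c).round(4))
print('jar cap, stamp',cast([[295,65]],.062,s,c),cast([[351,366]],.063,s,c))
E
```

```text
rect ((567.294677734375, -17.99475860595703), (179.23147583007812, 184.22447204589844), 11.128409385681152)
[[ 461.58554    55.088898]
 [ 497.14243  -125.671616]
 [ 673.0038    -91.078415]
 [ 637.4469     89.6821  ]]
hand corners NL FL FR NR [[ 0.4634  0.0546]
 [ 0.6375  0.0881]
 [ 0.6729 -0.0913]
 [ 0.4985 -0.1196]] [ 0.56806464 -0.01706092]
sides [0.17771191 0.17719443 0.18280789 0.17669889]
ring [[ 0.56710593 -0.01235917  0.038     ]]
outer [[ 0.4802  0.1133  0.04  ]
 [ 0.6007  0.138   0.04  ]
 [ 0.6478 -0.1461  0.04  ]
 [ 0.5327 -0.1689  0.04  ]]
hinge [[ 0.4873  0.0699  0.025 ]
 [ 0.6085  0.0932  0.025 ]
 [ 0.6474 -0.1027  0.025 ]
 [ 0.5259 -0.1269  0.025 ]]
jar cap, stamp [[0.53599087 0.10730858 0.062     ]] [[ 0.58165033 -0.13423717  0.063     ]]
```

Request:
jog_arm:
  hand: [0,0,0,0,0]
  travel:
    - [-0.0135,0.008,-0.03]
    - [-0.0135,0.008,-0.03]
    - [-0.0135,0.008,-0.03]
    - [-0.0135,0.008,-0.03]
    - [-0.0135,0.008,-0.03]
  yaw: [0.04,0.04,0.04,0.04,0.034]
  grip_force: 20

```text
time_s: 0.72
position: [0.4818, 0.0403, 0.0973]
tool_rot: [[-0.194, 0.981, -0.0], [0.981, 0.194, 0.0], [0.0, -0.0, -1.0]]
ft_force: [1.1, 1.0, 0.1]
grip_width: 0.0001
gripper_force: 0.0
```

Request:
jog_arm:
  hand: [0,0,0,0,0]
  travel:
    - [0,0,-0.015]
    - [0,0,-0.01]
    - [0,0,-0.006]
    - [0,0,0]
    - [0,0,0]
  yaw: [0,0,0,0,0]

```text
time_s: 1.35
position: [0.4828, 0.0399, 0.0677]
tool_rot: [[-0.193, 0.981, 0.001], [0.981, 0.193, -0.0], [-0.0, 0.001, -1.0]]
ft_force: [-0.3, 0.4, 0.1]
grip_width: 0.0001
gripper_force: 0.0
```

Run:
```python
from rig import env
import cv2
cv2.imwrite('pics/w1.png',env.get_image('wrist')[:,:,::-1])
print(env.observe()['ft_force'],env.observe()['position'])
```

```text
[-0.12979259  0.01834199  0.21488123] [0.48274029 0.03992536 0.06773799]
```

View pics/w1.png

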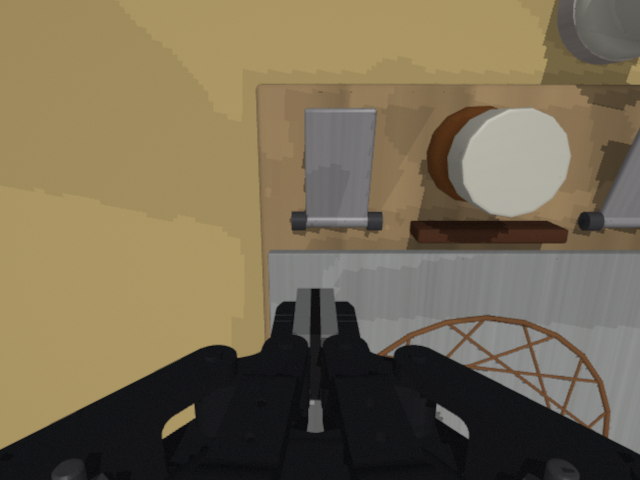

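The fingers are square to the jig above the NL corner (plate corner at (268,252), NL leaf centred near (340,165)). Descending.

Request:
jog_arm:
  hand: [0,0,0,0,0]
  travel:
    - [0,0,-0.005]
    - [0,0,-0.004]
    - [0,0,-0.001]
    - [0,0,0]
    - [0,0,0]
  yaw: [0,0,0,0,0]

```text
time_s: 2.02
position: [0.4825, 0.04, 0.0574]
tool_rot: [[-0.193, 0.981, 0.0], [0.981, 0.193, -0.0], [-0.0, 0.0, -1.0]]
ft_force: [-0.7, -0.0, -0.3]
grip_width: -0.0001
gripper_force: 0.0
```

Request:
jog_arm:
  hand: [0,0,0,0,0]
  travel:
    - [0,0,-0.0005]
    - [0,0,-0.0005]
    - [0,0,0]
    - [0,0,0]
    - [0,0,0]
  yaw: [0,0,0,0,0]

```text
time_s: 2.65
position: [0.4825, 0.04, 0.0563]
tool_rot: [[-0.193, 0.981, 0.0], [0.981, 0.193, -0.0], [-0.0, 0.0, -1.0]]
ft_force: [0.7, 0.1, -0.4]
grip_width: 0.0002
gripper_force: 0.0
```

Request:
jog_arm:
  hand: [0,0,0,0,0]
  travel:
    - [0,0,-0.0005]
    - [0,0,-0.0005]
    - [0,0,0]
    - [0,0,0]
    - [0,0,0]
  yaw: [0,0,0,0,0]

```text
time_s: 3.28
position: [0.4825, 0.04, 0.0553]
tool_rot: [[-0.193, 0.981, -0.0], [0.981, 0.193, -0.0], [-0.0, -0.0, -1.0]]
ft_force: [-0.4, -0.4, 0.5]
grip_width: 0.0003
gripper_force: 0.0
```

Request:
jog_arm:
  hand: [0,0,0,0,0]
  travel:
    - [0,0,-0.0005]
    - [0,0,0]
    - [0,0,0]
    - [0,0,0]
    - [0,0,0]
  yaw: [0,0,0,0,0]

```text
time_s: 3.9
position: [0.4825, 0.04, 0.0549]
tool_rot: [[-0.193, 0.981, 0.0], [0.981, 0.193, -0.0], [-0.0, 0.0, -1.0]]
ft_force: [-0.3, -0.9, 3.0]
grip_width: -0.0
gripper_force: 1.6
```

Request:
jog_arm:
  hand: [0,0,0,0,0]
  travel:
    - [0,0,-0.0005]
    - [0,0,0]
    - [0,0,0]
    - [0,0,0]
    - [0,0,0]
  yaw: [0,0,0,0,0]

```text
time_s: 4.53
position: [0.4825, 0.04, 0.0543]
tool_rot: [[-0.193, 0.981, -0.0], [0.981, 0.193, 0.0], [0.0, -0.0, -1.0]]
ft_force: [-1.1, 0.7, 3.4]
grip_width: -0.0003
gripper_force: 1.9
```

Request:
jog_arm:
  hand: [0,0,0,0,0]
  travel:
    - [0,0,-0.0005]
    - [0,0,0]
    - [0,0,0]
    - [0,0,0]
    - [0,0,0]
  yaw: [0,0,0,0,0]

```text
time_s: 5.15
position: [0.4825, 0.04, 0.0538]
tool_rot: [[-0.193, 0.981, -0.0], [0.981, 0.193, 0.0], [0.0, -0.0, -1.0]]
ft_force: [-1.0, 1.0, 3.5]
grip_width: -0.0003
gripper_force: 2.0
```

Request:
jog_arm:
  hand: [0,0,0,0,0]
  travel:
    - [0,0,-0.0005]
    - [0,0,0]
    - [0,0,0]
    - [0,0,0]
    - [0,0,0]
  yaw: [0,0,0,0,0]

```text
time_s: 5.78
position: [0.4825, 0.04, 0.0533]
tool_rot: [[-0.193, 0.981, -0.0], [0.981, 0.193, 0.0], [0.0, -0.0, -1.0]]
ft_force: [-1.8, 1.1, 3.7]
grip_width: 0.0001
gripper_force: 2.1
```

Request:
jog_arm:
  hand: [0,0,0,0,0]
  travel:
    - [0,0,-0.0005]
    - [0,0,-0.0005]
    - [0,0,0]
    - [0,0,0]
    - [0,0,0]
  yaw: [0,0,0,0,0]

```text
time_s: 6.4
position: [0.4824, 0.04, 0.0523]
tool_rot: [[-0.193, 0.981, -0.0], [0.981, 0.193, 0.0], [0.0, -0.0, -1.0]]
ft_force: [-3.3, 1.4, 4.8]
grip_width: -0.0
gripper_force: 2.1
```

Request:
jog_arm:
  hand: [0,0,0,0,0]
  travel:
    - [0,0,0.003]
    - [0,0,0.006]
    - [0,0,0.012]
    - [0,0,0.015]
    - [0,0,0]
  yaw: [0,0,0,0,0]

```text
time_s: 7.02
position: [0.4831, 0.0399, 0.0895]
tool_rot: [[-0.193, 0.981, 0.003], [0.981, 0.193, -0.001], [-0.001, 0.003, -1.0]]
ft_force: [1.6, 0.3, -0.6]
grip_width: -0.0
gripper_force: 0.0
```

Request:
jog_arm:
  hand: [0,0,0,0,0]
  travel:
    - [0.007,-0.035,0]
    - [0.007,-0.035,0]
    - [0.007,-0.035,0]
    - [0.007,-0.035,0]
    - [0,0,0]
  yaw: [0,0,0,0,0]

```text
time_s: 7.65
position: [0.5108, -0.1019, 0.0879]
tool_rot: [[-0.19, 0.982, 0.0], [0.982, 0.19, -0.0], [-0.0, 0.0, -1.0]]
ft_force: [0.4, 0.4, -0.6]
grip_width: 0.0
gripper_force: 0.0
```

Request:
jog_arm:
  hand: [0,0,0,0,0]
  travel:
    - [0,0,-0.013]
    - [0,0,-0.013]
    - [0,0,-0.004]
    - [0,0,-0.0015]
    - [0,0,0]
  yaw: [0,0,0,0,0]

```text
time_s: 8.28
position: [0.5106, -0.0999, 0.0569]
tool_rot: [[-0.193, 0.981, 0.0], [0.981, 0.193, -0.0], [-0.0, 0.0, -1.0]]
ft_force: [0.6, -0.4, 1.0]
grip_width: -0.0001
gripper_force: 0.0
```

Request:
jog_arm:
  hand: [0,0,0,0,0]
  travel:
    - [0,0,-0.0005]
    - [0,0,0]
    - [0,0,0]
    - [0,0,0]
    - [0,0,0]
  yaw: [0,0,0,0,0]

```text
time_s: 8.9
position: [0.5105, -0.1, 0.0563]
tool_rot: [[-0.193, 0.981, -0.0], [0.981, 0.193, -0.0], [0.0, -0.0, -1.0]]
ft_force: [-0.4, 0.4, -0.5]
grip_width: -0.0004
gripper_force: 0.0
```

Request:
jog_arm:
  hand: [0,0,0,0,0]
  travel:
    - [0,0,-0.0005]
    - [0,0,-0.0005]
    - [0,0,0]
    - [0,0,0]
    - [0,0,0]
  yaw: [0,0,0,0,0]

```text
time_s: 9.52
position: [0.5105, -0.1, 0.0553]
tool_rot: [[-0.193, 0.981, 0.0], [0.981, 0.193, -0.0], [-0.0, 0.0, -1.0]]
ft_force: [0.3, -0.1, -0.8]
grip_width: 0.0006
gripper_force: 0.0
```

Request:
jog_arm:
  hand: [0,0,0,0,0]
  travel:
    - [0,0,-0.0005]
    - [0,0,0]
    - [0,0,0]
    - [0,0,0]
    - [0,0,0]
  yaw: [0,0,0,0,0]

```text
time_s: 10.15
position: [0.5105, -0.1, 0.0551]
tool_rot: [[-0.193, 0.981, 0.0], [0.981, 0.193, -0.0], [-0.0, 0.0, -1.0]]
ft_force: [-0.7, 0.4, 6.6]
grip_width: 0.0003
gripper_force: 2.7
```

Request:
jog_arm:
  hand: [0,0,0,0,0]
  travel:
    - [0,0,0.01]
    - [0,0,0.02]
    - [0.028,0.0055,0]
    - [0.028,0.0055,0]
    - [0.028,0.0055,0]
  yaw: [0,0,0,0,0]

```text
time_s: 10.78
position: [0.5954, -0.0833, 0.0853]
tool_rot: [[-0.193, 0.981, 0.0], [0.981, 0.193, -0.0], [-0.0, 0.0, -1.0]]
ft_force: [-0.9, -0.6, -0.4]
grip_width: -0.0002
gripper_force: 0.0
```

Request:
jog_arm:
  hand: [0,0,0,0,0]
  travel:
    - [0.028,0.0055,0]
    - [0.029,0.0055,0]
    - [0,0,-0.012]
    - [0,0,-0.012]
    - [0,0,-0.004]
  yaw: [0,0,0,0,0]

```text
time_s: 11.4
position: [0.6503, -0.0726, 0.0556]
tool_rot: [[-0.192, 0.981, -0.003], [0.981, 0.192, 0.001], [0.001, -0.002, -1.0]]
ft_force: [-0.9, -0.8, -0.4]
grip_width: 0.0001
gripper_force: 0.0
```

Request:
jog_arm:
  hand: [0,0,0,0,0]
  travel:
    - [0,0,-0.0007]
    - [0,0,-0.0007]
    - [0,0,-0.0006]
    - [0,0,0]
    - [0,0,0]
  yaw: [0,0,0,0,0]

```text
time_s: 12.02
position: [0.6516, -0.0726, 0.0551]
tool_rot: [[-0.193, 0.981, 0.0], [0.981, 0.193, -0.0], [-0.0, 0.0, -1.0]]
ft_force: [0.3, -1.2, 2.8]
grip_width: 0.0002
gripper_force: 1.0
```

Request:
jog_arm:
  hand: [0,0,0,0,0]
  travel:
    - [0,0,-0.0004]
    - [0,0,0]
    - [0,0,0]
    - [0,0,0]
    - [0,0,0]
  yaw: [0,0,0,0,0]

```text
time_s: 12.65
position: [0.6516, -0.0726, 0.0551]
tool_rot: [[-0.193, 0.981, 0.001], [0.981, 0.193, -0.0], [-0.0, 0.0, -1.0]]
ft_force: [-2.2, -0.2, 5.2]
grip_width: -0.0001
gripper_force: 2.7
```

Request:
jog_arm:
  hand: [0,0,0,0,0]
  travel:
    - [0,0,0.01]
    - [0,0,0.02]
    - [-0.007,0.0355,0]
    - [-0.007,0.0355,0]
    - [-0.007,0.0355,0]
  yaw: [0,0,0,0,0]

```text
time_s: 13.28
position: [0.6303, 0.035, 0.0849]
tool_rot: [[-0.193, 0.981, 0.0], [0.981, 0.193, 0.0], [-0.0, 0.0, -1.0]]
ft_force: [0.8, 0.5, -0.7]
grip_width: -0.0004
gripper_force: 0.0
```

Request:
jog_arm:
  hand: [0,0,0,0,0]
  travel:
    - [-0.007,0.0345,0]
    - [0,0,0]
    - [0,0,-0.012]
    - [0,0,-0.012]
    - [0,0,-0.004]
  yaw: [0,0,0,0,0]

```text
time_s: 13.9
position: [0.6231, 0.0677, 0.055]
tool_rot: [[-0.192, 0.981, -0.002], [0.981, 0.192, 0.0], [0.001, -0.002, -1.0]]
ft_force: [-3.5, -1.7, 18.6]
grip_width: -0.0002
gripper_force: 10.5
```

Request:
jog_arm:
  hand: [0,0,0,0,0]
  travel:
    - [0,0,-0.0007]
    - [0,0,-0.0007]
    - [0,0,-0.0004]
    - [0,0,0]
    - [0,0,0]
  yaw: [0,0,0,0,0]

```text
time_s: 14.52
position: [0.6236, 0.0682, 0.0551]
tool_rot: [[-0.193, 0.981, 0.001], [0.981, 0.193, -0.001], [-0.001, 0.001, -1.0]]
ft_force: [-1.5, -2.3, 5.9]
grip_width: 0.0002
gripper_force: 2.8
```

NL sank about 2.7 mm at 3–4 N; the other three are rigid. Next is the NL leaf, going over the plate to stay clear of the jar.

Request:
jog_arm:
  hand: [0,0,0,0,0]
  travel:
    - [0,0,0.015]
    - [0,0,0.025]
    - [-0.035,-0.007,0]
    - [-0.035,-0.007,0]
    - [-0.035,-0.007,0]
  yaw: [0,0,0,0,0]

```text
time_s: 15.15
position: [0.5176, 0.0476, 0.0953]
tool_rot: [[-0.193, 0.981, 0.001], [0.981, 0.193, 0.0], [0.0, 0.001, -1.0]]
ft_force: [0.2, -0.7, -0.3]
grip_width: 0.0
gripper_force: 0.0
```

Request:
jog_arm:
  hand: [0,0,0,0,0]
  travel:
    - [-0.036,-0.007,0]
    - [0,0,0]
    - [0,0,0]
    - [0,0,0]
    - [0,0,0]
  yaw: [0,0,0,0,0]

```text
time_s: 15.78
position: [0.483, 0.0406, 0.0945]
tool_rot: [[-0.193, 0.981, 0.0], [0.981, 0.193, 0.0], [0.0, 0.0, -1.0]]
ft_force: [-0.4, 0.2, -0.3]
grip_width: 0.0001
gripper_force: 0.0
```

Run:
```python
from h import *
s=env.observe();im=env.get_image('wrist')
cv2.imwrite('pics/w2.png',im[:,:,::-1]);print(s['position'],s['ft_force'])
```

```text
[0.48303439 0.04060749 0.09451322] [-0.38627729  0.15229219 -0.34642059]
```

View pics/w2.png

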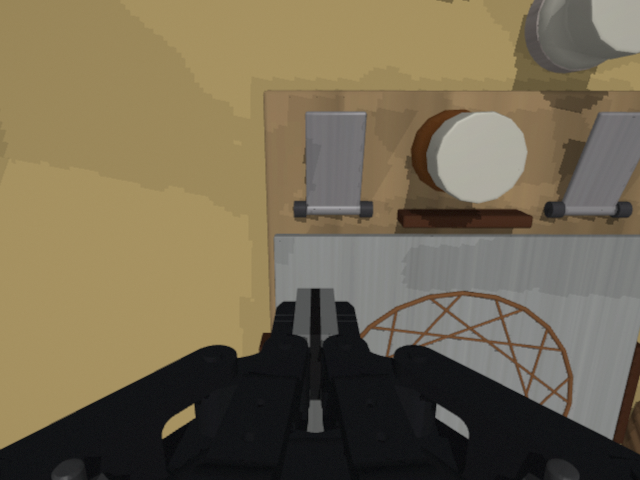

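NL leaf: outer edge (306..366,112), hinge line about (334,210). Plate corner at (275,236), unmoved.

Run:
```python
from h import *
s=env.observe();c=env.calibration('wrist')
o=cast([[336,112]],.0405,s,c)[0];h=cast([[334,210]],.024,s,c)[0]
print(o,h,np.linalg.norm(o-h),'corner',cast([[275,236]],.038,s,c))
p=h+(o-h)*30/48;print('pad',p,'move',p-s['position'])
j=cast([[478,157]],.062,s,c)[0];print('jar',j)
```

```text
[0.47790735 0.11442816 0.0405    ] [0.48724141 0.06996373 0.024     ] 0.04833694089292662 corner [[0.4618637  0.05556221 0.038     ]]
pad [0.48140763 0.097754   0.0343125 ] move [-0.0014684   0.05717816 -0.06019605]
jar [0.53312881 0.10841674 0.062     ]
```

Request:
jog_arm:
  hand: [0,0,0,0,0]
  travel:
    - [-0.001,0.029,0]
    - [-0.001,0.03,0]
    - [0,0,-0.015]
    - [0,0,-0.012]
    - [0,0,-0.004]
  yaw: [0,0,0,0,0]

```text
time_s: 16.45
position: [0.4803, 0.0993, 0.0628]
tool_rot: [[-0.192, 0.981, -0.001], [0.981, 0.192, 0.0], [0.0, -0.001, -1.0]]
ft_force: [0.3, 0.2, -0.1]
grip_width: 0.0
gripper_force: 0.0
```

Request:
jog_arm:
  hand: [0,0,0,0,0]
  travel:
    - [0,0,-0.002]
    - [0,0,-0.002]
    - [0,0,-0.002]
    - [0,0,-0.002]
    - [0,0,-0.001]
  yaw: [0,0,0,0,0]

```text
time_s: 17.08
position: [0.4806, 0.0996, 0.0549]
tool_rot: [[-0.193, 0.981, 0.0], [0.981, 0.193, 0.0], [0.0, 0.001, -1.0]]
ft_force: [-1.7, 0.5, 6.2]
grip_width: 0.0003
gripper_force: 2.1
```

Request:
jog_arm:
  hand: [0,0,0,0,0]
  travel:
    - [0,0,-0.0015]
    - [0,0,-0.0015]
    - [0,0,-0.0015]
    - [0,0,-0.0015]
    - [0,0,-0.0015]
  yaw: [0,0,0,0,0]

```text
time_s: 17.7
position: [0.4807, 0.0998, 0.0475]
tool_rot: [[-0.193, 0.981, 0.001], [0.981, 0.193, 0.001], [0.0, 0.001, -1.0]]
ft_force: [-1.0, 2.4, 5.0]
grip_width: -0.0001
gripper_force: 2.4
```

Request:
jog_arm:
  hand: [0,0,0,0,0]
  travel:
    - [0,0,-0.0015]
    - [0,0,-0.001]
    - [0,0,-0.001]
    - [0,0,-0.001]
    - [0,0,-0.0005]
  yaw: [0,0,0,0,0]

```text
time_s: 18.32
position: [0.4806, 0.0995, 0.0421]
tool_rot: [[-0.193, 0.981, 0.0], [0.981, 0.193, 0.0], [0.0, 0.0, -1.0]]
ft_force: [0.6, 3.5, 3.9]
grip_width: 0.0001
gripper_force: 2.3
```

Request:
jog_arm:
  hand: [0,0,0,0,0]
  travel:
    - [0,0,-0.0005]
    - [0,0,-0.0005]
    - [0,0,0]
    - [0,0,0]
    - [0,0,0]
  yaw: [0,0,0,0,0]

```text
time_s: 18.95
position: [0.4806, 0.0995, 0.0415]
tool_rot: [[-0.193, 0.981, 0.001], [0.981, 0.193, 0.0], [-0.0, 0.001, -1.0]]
ft_force: [-1.0, 3.9, 9.5]
grip_width: -0.0001
gripper_force: 4.6
```

Request:
jog_arm:
  hand: [0,0,0,0,0]
  travel:
    - [0,0,-0.0005]
    - [0,0,0]
    - [0,0,0]
    - [0,0,0]
    - [0,0,0]
  yaw: [0,0,0,0,0]

```text
time_s: 19.58
position: [0.4807, 0.0995, 0.0414]
tool_rot: [[-0.193, 0.981, 0.001], [0.981, 0.193, -0.0], [-0.0, 0.001, -1.0]]
ft_force: [-2.7, 2.5, 14.9]
grip_width: 0.0
gripper_force: 7.4
```

The leaf is on its stop (tip at about 24.4 mm, force rising). Lift and check.

Request:
jog_arm:
  hand: [0,0,0,0,0]
  travel:
    - [0,0,0.005]
    - [0,0,0.02]
    - [0,0,0.03]
    - [0,-0.03,0.03]
    - [0,-0.03,0.03]
  yaw: [0,0,0,0,0]

```text
time_s: 20.2
position: [0.48, 0.0386, 0.1562]
tool_rot: [[-0.194, 0.981, -0.001], [0.981, 0.194, -0.001], [-0.0, -0.002, -1.0]]
ft_force: [0.6, -0.6, 0.8]
grip_width: -0.0005
gripper_force: 0.0
```

Request:
jog_arm:
  hand: [0,0,0,0,0]
  travel:
    - [0.03,-0.02,0.03]
    - [0.03,-0.02,0.03]
    - [0.01,0,0.03]
    - [0,0,0]
    - [0,0,0]
  yaw: [0,0,0,0,0]

```text
time_s: 20.82
position: [0.5497, -0.0005, 0.2443]
tool_rot: [[-0.193, 0.981, -0.003], [0.981, 0.193, 0.0], [0.001, -0.003, -1.0]]
ft_force: [-0.2, -0.7, -0.3]
grip_width: 0.0002
gripper_force: 0.0
```

Run:
```python
from h import *
s=env.observe();im=env.get_image('wrist')
cv2.imwrite('pics/w3.png',im[:,:,::-1]);print(s['position'],s['ft_force'])
cv2.imwrite('pics/sc3.png',cv2.resize(env.get_image('scene')[190:310,180:380,::-1],None,fx=4,fy=4))
```

```text
[ 5.49657821e-01 -4.53842722e-04  2.44346847e-01] [-0.19463104 -0.73675664 -0.32708792]
```

View pics/w3.png

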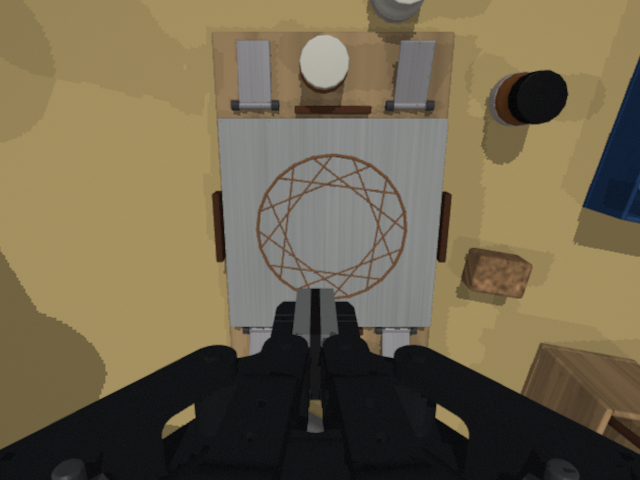

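View pics/sc3.png

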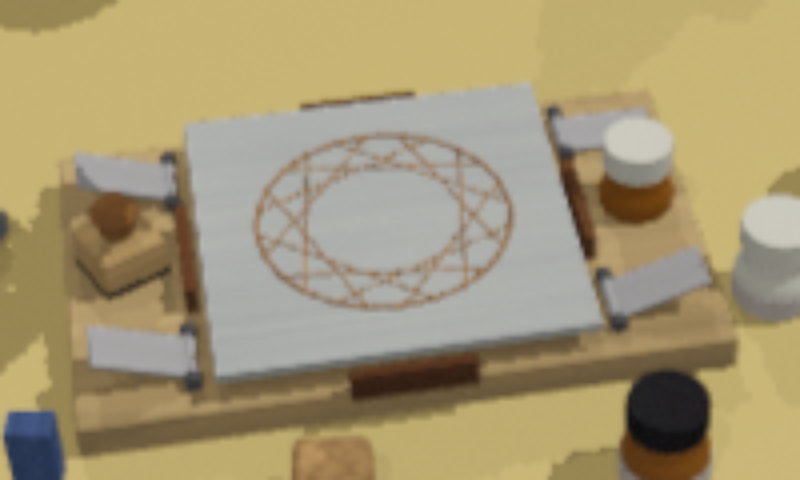

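In both views the NL leaf lies flat (wrist (254,72), scene crop (600,130)). The other three are still raised, the plate is square in its stops, and the jars and stamp haven't moved. The arm is clear, so I'm handing in.

```bash
python3 -c "
from rig import env
print(env.close_job())"
```

```text
the job is handed in; nothing more can be done
None
```

The near left corner was the one that gave (about 2.7 mm at 3–5 N), its leaf is now pressed flat with the other three up and the plate in place, and the job is handed in; one press, on the far left corner, briefly read 18.6 N, which was not light.

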